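# Lock up the jam caddy's handle and set it on the riser

## Task

Swing the lying handle of the jam caddy up until its catch snaps home and locks it upright. Then carry the caddy, kept level, to the low wooden riser and set it gently down centred and square on top, the handle parallel to the riser's longer edges and still locked, the jars standing in their pockets. Leave the mug, the card and the pastry where they are.

Things in the scene. Friction and masses are not known exactly. Their poses are not given: they have to be found in the camera images.
- jam_caddy: The loose pale-wood caddy, about 0.4 kg empty: 148 x 148 mm, side walls 40 mm, the two ends (at its +y and -y) 66 mm tall, 6 mm floor, four square pockets, three with jars, whose lids reach 76 mm. Origin: centre of its underside, z up. The handle lies out over its -x side and pivots 18 mm above the underside, lower than the loaded caddy's centre of mass: lifted with the handle unlocked it tips.
- caddy_handle (a joint): Angle of the drop handle in rad: 0 = lying out on its stop, 10 degrees above level; 1.396 = upright and locked, at its end stop. It falls back if let go. From about 1.0 on, a spring catch on the caddy's +y end resists with up to 6 N at the grip; a bare sideways push of that size tips or shoves the loose caddy, unless one also bears down with some 10 N. At about 1.33 the catch snaps in and takes the handle to 1.38 to 1.40, locked.
- handle_grip (a point): Middle of the handle's round wooden grip, 16 mm thick and 110 mm long, lying along the caddy's y; 130 mm from the pivot line. With the handle lying, it is 41 mm above the sideboard and there are 46 mm free between grip and caddy wall; upright it is 148 mm above the caddy's underside, over its centre. Site axes turn with the handle.
- handle_pivot (a point): Point of the handle's pivot line midway between its two steel arms: 18 mm above the caddy's underside, over its origin. The handle swings about the caddy's y axis here, from the -x side up. The steel arms run along both ends of the caddy; arms and catch reach at most 87 mm to either side.
- serving_riser: Low wooden bench standing firm on the sideboard: top 180 mm (its x) by 200 mm (its y, the long way), 50 mm high. Origin at the centre of its underside, at sideboard level; z up.
- jam_jar_1: Light-lidded glass jam jar, 60 mm across, 70 mm tall, about 150 g, standing loose on the caddy floor in the caddy's +x +y pocket; origin at the centre of its underside, z up along it
- jam_jar_2: Dark-blue-lidded glass jam jar, 60 mm across, 70 mm tall, about 150 g, standing loose on the caddy floor in the +x -y pocket; origin at the centre of its underside, z up along it
- jam_jar_3: Light-lidded glass jam jar, 60 mm across, 70 mm tall, about 150 g, standing loose on the caddy floor in the -x -y pocket; origin at the centre of its underside, z up along it
- green_mug: Bystander: green mug, 79 x 109 x 98 mm, behind the work; origin at the centre of its underside. Leave it where it stands.
- menu_card: Bystander: small dark card in a wooden foot, 45 x 78 x 62 mm, behind the work on the right of the mug; origin at the centre of its underside. Leave it where it stands.
- plaited_pastry: Bystander: plaited pastry, 92 x 162 x 58 mm, to the left of the work; origin at the centre of its underside. Leave it where it lies.
Mind the look-alikes: they are no part of the job. Leave any green or turquoise look-alike of the jam_jar_3 alone.

How it is judged:
By the outcome, as a careful person would: the job done as asked, in the order asked, and still so for the second after the job is handed in, with the robot touching nothing.
It also fails if it takes over 54 s, if anything falls off the work surface, if the arm or the gripper's body presses on something with over 40 N, if the wrist force passes 120 N, or if a joint passes its speed limit or range.

## Robot

A 6-joint arm with a two-finger parallel gripper is mounted at the origin on a cart in front of the work surface, level with it; the furniture and walls round the work are solid. World frame = base frame: x ahead of the robot, y to its left, z up, the work surface at z = 0. Lengths are in m, angles in degrees, forces in N, time in s.
With the tool pointing down it reaches from about 0.3 to 0.75 m from the base axis. Payload 8.5 kg.
Tool frame: the origin (TCP) lies on the centre line of the jaws, within the pads' length; the fingertips stand env.tcp_to_tips ahead of it and the grasp point (between the pads) lies 8 mm behind it (env.tcp_to_tips is the distance from the TCP to the fingertips, in m); z points along the fingers, y is the direction in which the jaws open and shut (so a half turn about z gives the same grasp; the last joint's range is limited). The gripper opens to 85 mm and grips with 20 to 120 N. Pads are 22 mm wide; open, the fingers measure 114 mm over their backs; the gripper's body (76 mm by 85 mm) begins 54 mm behind the grasp point. The pads swing forward as they close: fully open they stand 13 mm farther back than shut.
Start: joints at [60.774, 21.807, 74.336, -0, 83.858, -12.336], TCP at [0.16, 0.526, 0.242] pointing down, gripper open.
Joint ranges: [-178.18, 178.18], [-50.72, 133.34], [12.68, 142.11], [-81.47, 261.47], [9.98, 163.14], [-165.26, 165.26]. Speed limits (degrees/s): [136.94, 136.94, 180, 180, 180, 180].

## Interface

Orientations are given as a 3x3 rotation matrix whose columns are the frame's x, y, z axes.
In Python, from rig import env gives the robot as it stands. The module is installed in compiled form; this text tells all that it offers.
- The arm moves only by the tool carry_out, never from a script. Its argument "rows" is a list of rows, each an object of numbers: "tx", "ty", "tz": the shift along the tool's x, y, z in cm; "yaw": the turn about the tool's z in rad. In form: [{"tx": .., "ty": .., "tz": .., "yaw": ..}, ...]. A call has 1 to 12 rows; each row shifts and turns the pose as measured when the row begins, along the tool's axes as they then stand; what a row does not reach is not made up. A row lasts 1/10 s, in which the tool goes at most 50 mm and 8.59 degrees, less where a joint would pass 70% of its speed; a pose out of reach is approached as far as the arm can. A call is refused whole if a number of a shift passes 5 or a number of a turn 0.15, either way. A call with a gripper value outside its range is refused whole. "jaw" is the closure, from -1 (fully open) to 1 (shut), set as the call begins (left out, the last holds). The fingers move at their own pace and stop on an object; "squeeze" is the grip in N (left out, the last holds). Time passes only in rows, so rows that do not move let the fingers close. It gives the time, the measured TCP pose, the force and the opening at its end, in the units of the state.
- env.observe(): the state, without advancing time (a new reading comes with each control period).
- env.get_image(name): name is "side" or "top"; returns the picture (384x512x3 uint8, red, green, blue); there is no depth.
- env.camera_params(name): a dict with "vertical_fov" (degrees; the focal length in pixels is half the picture's height over the tangent of half this angle, whatever the lens; pixels are square), "cx", "cy" (the principal point, pixels), "view" (4x4, takes a point from world to camera coordinates). Camera axes: x right, y up, looking along -z (the intrinsics and any distortion apply to the point x, -y, -z); pixel columns grow to the right and rows downward; lengths in m; the calibration is good to about 2 mm. A picture is of the moment at which its call begins. camera_params takes no time and is no camera call.
- env.close_job(): hands the job in, once; it reports no verdict.
The state is a dict: "time_s": time; "q": joint angles; "qvel": joint speeds; "joint_efforts": joint torques, N m; "position": TCP position; "tool_rot": TCP orientation; "ft_force": force on the tool from outside, world axes, zero at the start; "wrist_torque": the same for the moment, N m; "grip_width": finger opening in m.
Only numpy, scipy, OpenCV 4.12 (cv2) and the standard library are available. Lean on these libraries where they do the work, as an engineer would, in place of code of your own. Each camera call takes 0.05 s, during which the arm holds its last target. There are 200 camera calls.

## Working session

There is one attempt and no reset: what is moved stays moved. The work goes in short steps, Python scripts to look and compute and a tool call to move; the robot and the scene stay as the last step left them, time stands still between calls to the robot, and variables do not carry over. Pictures are saved under pics/ and viewed, about 8 in all and at most 12, crops included, and the job is handed in when it is done.

Besides the shell and the picture viewer there is one more tool, called after ">>>" as name(argument=value, ...), one argument or row to a line, values as JSON. carry_out: Moves the arm, as the interface text tells. Its arguments: {"type":"object","properties":{"rows":{"type":"array","items":{"type":"object","properties":{"tx":{"type":"number"},"ty":{"type":"number"},"tz":{"type":"number"},"yaw":{"type":"number"}}}},"jaw":{"type":"number"},"squeeze":{"type":"number"}},"required":["rows"]}

```bash
mkdir -p pics; ls
python3 - <<'E'
from rig import env
import cv2,numpy as np
np.set_printoptions(precision=4,suppress=True)
for n in("side","top"):
    im=env.get_image(n); cv2.imwrite(f"pics/{n}0.png",im[:,:,::-1]); p=env.camera_params(n); print(n,p)
s=env.observe(); print({k:s[k] for k in s}); print(env.tcp_to_tips)
E
```

```text
pics
side {'vertical_fov': 51.62476524591514, 'cx': 264.6029899279495, 'cy': 188.8753376032337, 'view': array([[-0.8617, -0.5069,  0.0234,  0.6663],
       [ 0.321 , -0.5087,  0.7989, -0.0725],
       [-0.393 ,  0.6959,  0.6011, -0.9658],
       [ 0.    ,  0.    ,  0.    ,  1.    ]])}
top {'vertical_fov': 46.51120763160094, 'cx': 248.60342331773143, 'cy': 189.12061912194307, 'view': array([[ 0.0383, -0.9993, -0.001 ,  0.3363],
       [ 0.9763,  0.0372,  0.2134, -0.6022],
       [-0.2132, -0.0092,  0.977 , -1.0314],
       [ 0.    ,  0.    ,  0.    ,  1.    ]])}
{'time_s': 0.1, 'q': array([ 60.7736,  21.8378,  74.3799,  -0.0004,  83.8587, -12.3348]), 'qvel': array([ 0.03  , -0.0209, -0.2688,  0.0085, -0.0008, -0.0536]), 'joint_efforts': array([  0.0052, -44.9213, -23.1658,  -0.0001,   0.0035,   0.    ]), 'position': array([0.1597, 0.526 , 0.2418]), 'tool_rot': array([[-0.9569,  0.2906, -0.0006],
       [ 0.2906,  0.9569, -0.0012],
       [ 0.0003, -0.0013, -1.    ]]), 'ft_force': array([0.0985, 0.4358, 0.1461]), 'wrist_torque': array([-0.0716,  0.0362,  0.0303]), 'grip_width': 0.0854142072617828}
0.011
```

View pics/side0.png

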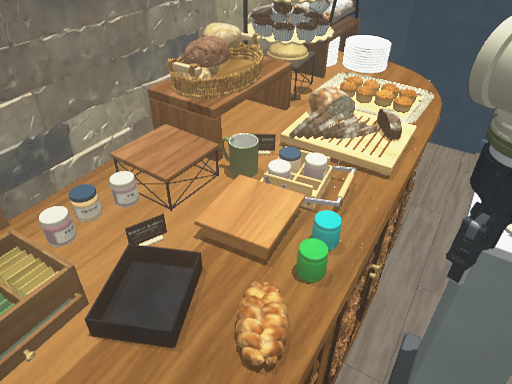

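View pics/top0.png

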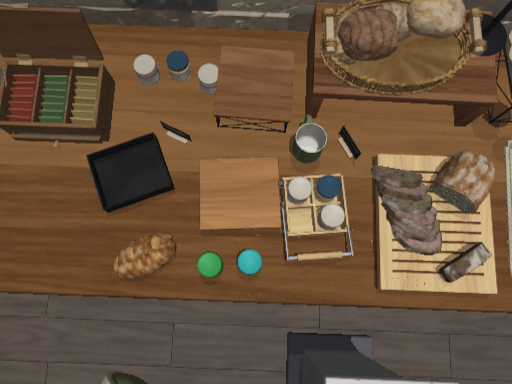

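Top view: the caddy is at about (316,205) and its grip at (320,256), on the robot side. The riser is at (240,193). Lookalikes are the green jar (209,265) and the turquoise one (250,262), both left alone. White lids at (600-level crop to confirm) (300,188) and (332,216), blue lid at (328,187). Next I'll enlarge both views.

Run:
```python
import cv2,numpy as np
a=cv2.imread("pics/top0.png")[145:275,190:365]; b=cv2.imread("pics/side0.png")[135:265,190:365]
cv2.imwrite("pics/ct.png",cv2.resize(a,None,fx=4.5,fy=4.5,interpolation=cv2.INTER_CUBIC))
cv2.imwrite("pics/cs.png",cv2.resize(b,None,fx=4.5,fy=4.5,interpolation=cv2.INTER_CUBIC))
```

```text
(no output)
```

View pics/ct.png

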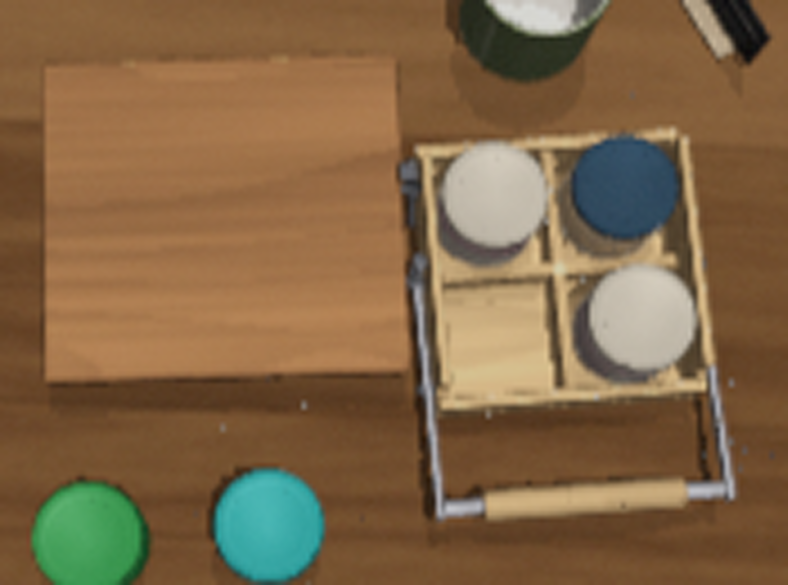

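View pics/cs.png

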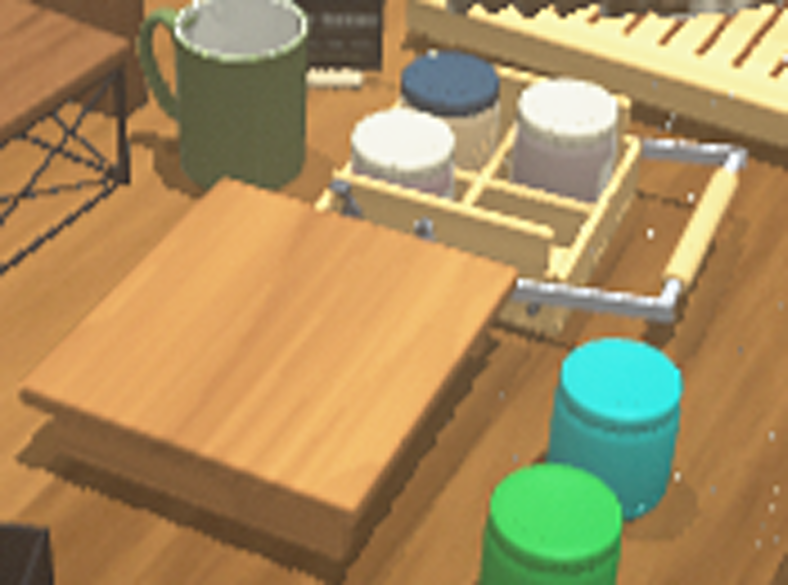

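The crops confirm the caddy: light lids in +x+y and -x-y, blue in +x-y, catch on the +y end. Handle grip runs (485,505)-(687,492) in the top crop and (680,277)-(731,175) in the side crop. The four riser corners are visible in both, so I can triangulate.

```bash
cat > h.py <<'E'
import numpy as np
from rig import env
np.set_printoptions(precision=4,suppress=True)
P={n:env.camera_params(n) for n in("side","top")}
def ray(n,u,v):
    p=P[n]; f=192/np.tan(np.radians(p["vertical_fov"]/2)); V=np.array(p["view"]); R=V[:3,:3]
    d=R.T@np.array([(u-p["cx"])/f,-(v-p["cy"])/f,-1]); return -R.T@V[:3,3],d/np.linalg.norm(d)
def tri(pt,ps):
    A=np.zeros((3,3));b=np.zeros(3);L=[]
    for n,q in(("top",pt),("side",ps)):
        o,d=ray(n,*q);M=np.eye(3)-np.outer(d,d);A+=M;b+=M@o;L.append((o,d))
    x=np.linalg.solve(A,b);return x,max(np.linalg.norm(np.cross(x-o,d)) for o,d in L)
def atz(n,q,z):
    o,d=ray(n,*q);return o+d*(z-o[2])/d[2]
def proj(n,X):
    p=P[n]; f=192/np.tan(np.radians(p["vertical_fov"]/2)); c=np.array(p["view"])@np.append(X,1)
    return np.array([p["cx"]-f*c[0]/c[2],p["cy"]+f*c[1]/c[2]])
E
python3 - <<'E'
from h import *
c=lambda q,o:((q[0]+.5)/4.5-.5+o[0],(q[1]+.5)/4.5-.5+o[1])
T={"rTL":((45,66),(22,396),.05),"rTR":((396,60),(228,180),.05),"rBR":((405,374),(517,270),.05),"rBL":((46,381),(352,512),.05),
"gL":((485,505),(680,277),.041),"gR":((687,492),(731,175),.041),"j1":((495,194),(403,140),.076),"j2":((626,187),(450,82),.076),"j3":((642,316),(567,108),.076)}
R={}
for k,(a,b,z) in T.items():
    a=c(a,(190,145));b=c(b,(190,135));x,e=tri(a,b);R[k]=(x,atz("top",a,z),atz("side",b,z));print(k,x,"res",round(e,4),"topz",R[k][1][:2],"sidez",R[k][2][:2])
r=[R[k][0] for k in("rTL","rTR","rBR","rBL")];print("riser",np.mean(r,0),[np.linalg.norm(r[i]-r[i-1]) for i in range(4)])
rt=[R[k][1] for k in("rTL","rTR","rBR","rBL")];print("riser top",np.mean(rt,0),[np.linalg.norm(rt[i]-rt[i-1]) for i in range(4)])
an=lambda v:np.degrees(np.arctan2(v[1],v[0]))
print("riser y dir-90:",an(r[0]-r[1]+r[3]-r[2])-90,an(rt[0]-rt[1]+rt[3]-rt[2])-90)
for i in(0,1):
  g=(R["gL"][i]+R["gR"][i])/2;print("grip",g,an(R["gL"][i]-R["gR"][i])-90,"len",np.linalg.norm(R["gL"][i]-R["gR"][i]))
  print("caddy y from jars",an(R["j1"][i]-R["j2"][i])-90,"diag ctr",(R["j1"][i]+R["j3"][i])/2, "x dir", an(R["j2"][i]-R["j3"][i]))
q=(T["rTL"],)
for k,(a) in {"-y far":(684,132),"-y near":(712,384),"+y far":(420,150),"+y near":(443,402)}.items(): print(k,atz("top",c(a,(190,145)),.066))
E
```

```text
rTL [0.6663 0.4865 0.0411] res 0.0009 topz [0.6646 0.4858] sidez [0.6585 0.4937]
rTR [0.676  0.2888 0.0481] res 0.0001 topz [0.6756 0.289 ] sidez [0.6743 0.291 ]
rBR [0.4995 0.2801 0.0512] res 0.001 topz [0.4986 0.2798] sidez [0.501  0.2789]
rBL [0.4878 0.4746 0.047 ] res 0.0 topz [0.4874 0.4743] sidez [0.4864 0.4772]
gL [0.4285 0.2346 0.0467] res 0.0016 topz [0.4305 0.2344] sidez [0.429 0.227]
gR [0.44   0.1257 0.044 ] res 0.0014 topz [0.4416 0.1254] sidez [0.4398 0.1211]
j1 [0.5951 0.2348 0.0736] res 0.0002 topz [0.5947 0.2351] sidez [0.5932 0.238 ]
j2 [0.6024 0.1637 0.0717] res 0.0001 topz [0.6013 0.1644] sidez [0.5994 0.17  ]
j3 [0.5314 0.1555 0.0738] res 0.0001 topz [0.5311 0.1559] sidez [0.5301 0.1588]
riser [0.5824 0.3825 0.0469] [np.float64(0.17905016722186337), np.float64(0.19803662729764526), np.float64(0.17680314884074616), np.float64(0.1948995195423077)]
riser top [0.5816 0.3822 0.05  ] [np.float64(0.17759104889935093), np.float64(0.197119793285087), np.float64(0.17719762240954828), np.float64(0.19486000005679854)]
riser y dir-90: 3.126571038640307 3.251573675693848
grip [0.4343 0.1801 0.0453] 6.042259587241276 len 0.10953685777638766
caddy y from jars 5.846542987404504 diag ctr [0.5632 0.1951 0.0737] x dir 6.613232154873159
grip [0.436  0.1799 0.041 ] 5.83420183837606 len 0.10954906036943116
caddy y from jars 5.310482034419238 diag ctr [0.5629 0.1955 0.076 ] x dir 6.923017459825619
-y far [0.6358 0.1309 0.066 ]
-y near [0.4974 0.1168 0.066 ]
+y far [0.6201 0.2755 0.066 ]
+y near [0.4823 0.2602 0.066 ]
```

```bash
cat >> h.py <<'E'
def yaw(s=None):
    s=s or env.observe();r=s["tool_rot"];return np.degrees(np.arctan2(r[1,1],r[0,1]))
def plan(pts,ths):
    """waypoints (one per row) in world and tool-y heading (deg) -> rows"""
    s=env.observe();p=np.array(s["position"]);t=yaw(s)
    for q,th in zip(pts,ths):
        d=100*(np.array(q)-p);a=np.radians(t);y=np.array([np.cos(a),np.sin(a)]);x=np.array([-y[1],y[0]])
        print('{"tx":%.2f,"ty":%.2f,"tz":%.2f,"yaw":%.3f},'%(d[:2]@x,d[:2]@y,-d[2],-np.radians(th-t)),end="");p=np.array(q);t=th
    print()
def line(q,th,n):
    s=env.observe();p=np.array(s["position"]);t=yaw(s);k=np.arange(1,n+1)/n
    plan([p+(np.array(q)-p)*a for a in k],[t+(th-t)*a for a in k])
E
python3 -c "
from h import *
line((.435,.180,.14),6,12)"
```

```text
{"tx":-3.03,"ty":-2.09,"tz":0.85,"yaw":0.098},{"tx":-3.22,"ty":-1.79,"tz":0.85,"yaw":0.098},{"tx":-3.38,"ty":-1.46,"tz":0.85,"yaw":0.098},{"tx":-3.51,"ty":-1.13,"tz":0.85,"yaw":0.098},{"tx":-3.60,"ty":-0.78,"tz":0.85,"yaw":0.098},{"tx":-3.66,"ty":-0.43,"tz":0.85,"yaw":0.098},{"tx":-3.68,"ty":-0.07,"tz":0.85,"yaw":0.098},{"tx":-3.67,"ty":0.29,"tz":0.85,"yaw":0.098},{"tx":-3.63,"ty":0.65,"tz":0.85,"yaw":0.098},{"tx":-3.55,"ty":1.00,"tz":0.85,"yaw":0.098},{"tx":-3.43,"ty":1.34,"tz":0.85,"yaw":0.098},{"tx":-3.29,"ty":1.67,"tz":0.85,"yaw":0.098},
```

>>> carry_out(
  rows=[
    {"tx": -3.0,"ty": -2.1,"tz": 0.8,"yaw": 0.1},
    {"tx": -3.2,"ty": -1.8,"tz": 0.8,"yaw": 0.1},
    {"tx": -3.4,"ty": -1.5,"tz": 0.8,"yaw": 0.1},
    {"tx": -3.5,"ty": -1.1,"tz": 0.8,"yaw": 0.1},
    {"tx": -3.6,"ty": -0.8,"tz": 0.8,"yaw": 0.1},
    {"tx": -3.7,"ty": -0.4,"tz": 0.8,"yaw": 0.1},
    {"tx": -3.7,"ty": -0.1,"tz": 0.8,"yaw": 0.1},
    {"tx": -3.7,"ty": 0.3,"tz": 0.8,"yaw": 0.1},
    {"tx": -3.6,"ty": 0.6,"tz": 0.8,"yaw": 0.1},
    {"tx": -3.5,"ty": 1.0,"tz": 0.8,"yaw": 0.1},
    {"tx": -3.4,"ty": 1.3,"tz": 0.8,"yaw": 0.1},
    {"tx": -3.3,"ty": 1.7,"tz": 0.8,"yaw": 0.1},
  ],
  jaw=0,
  squeeze=25,
)

```text
time_s: 1.3
position: [0.4285, 0.1598, 0.1402]
tool_rot: [[-0.036, 0.999, -0.004], [0.999, 0.036, -0.001], [-0.001, -0.004, -1.0]]
ft_force: [0.8, 0.8, -0.0]
grip_width: 0.0427
```

```bash
python3 -c "
from h import *
s=env.observe();print(s['position'],yaw(),s['grip_width'],s['ft_force'])
line((.435,.180,.10),6,6)"
```

```text
[0.4285 0.1598 0.1402] 2.0486394368409773 0.04266973176563301 [ 0.8475  0.8011 -0.0397]
{"tx":0.33,"ty":0.12,"tz":0.67,"yaw":-0.011},{"tx":0.33,"ty":0.12,"tz":0.67,"yaw":-0.011},{"tx":0.33,"ty":0.13,"tz":0.67,"yaw":-0.011},{"tx":0.33,"ty":0.13,"tz":0.67,"yaw":-0.011},{"tx":0.33,"ty":0.13,"tz":0.67,"yaw":-0.011},{"tx":0.33,"ty":0.14,"tz":0.67,"yaw":-0.011},
```

>>> carry_out(
  rows=[
    {"tx": 0.5,"ty": 0.2,"tz": 1.2,"yaw": -0.02},
    {"tx": 0.5,"ty": 0.2,"tz": 1.2,"yaw": -0.02},
    {"tx": 0.5,"ty": 0.2,"tz": 1.2,"yaw": -0.02},
    {"tx": 0.5,"ty": 0.2,"tz": 1.2,"yaw": -0.01},
    {"tx": 0,"ty": 0,"tz": 0.5,"yaw": 0},
    {"tx": 0,"ty": 0,"tz": 0,"yaw": 0},
  ],
)

```text
time_s: 1.9
position: [0.4378, 0.1756, 0.0832]
tool_rot: [[-0.096, 0.995, -0.007], [0.995, 0.096, -0.003], [-0.002, -0.007, -1.0]]
ft_force: [-0.4, 0.2, 0.9]
grip_width: 0.0425
```

Run:
```python
from h import *
import cv2
s=env.observe();print(s['position'],yaw())
line((.435,.180,.034),6,5)
a=env.get_image("top")[175:275,260:370,::-1];b=env.get_image("side")[100:230,270:430,::-1]
r=lambda i:cv2.resize(i,(390,int(390*i.shape[0]/i.shape[1])),interpolation=cv2.INTER_CUBIC)
a,b=r(a),r(b);h=max(len(a),len(b));f=lambda i:cv2.copyMakeBorder(i,0,h-len(i),0,0,0)
cv2.imwrite("pics/p1.png",np.hstack([f(a),f(b)]))
print(proj("top",s['position']),proj("side",s['position']))
```

```text
[0.4378 0.1756 0.0832] 5.514283387252832
{"tx":0.09,"ty":-0.05,"tz":0.98,"yaw":-0.002},{"tx":0.09,"ty":-0.05,"tz":0.98,"yaw":-0.002},{"tx":0.09,"ty":-0.05,"tz":0.98,"yaw":-0.002},{"tx":0.09,"ty":-0.05,"tz":0.98,"yaw":-0.002},{"tx":0.09,"ty":-0.05,"tz":0.98,"yaw":-0.002},
[324.4601 253.4762] [347.6391 170.3062]
```

View pics/p1.png

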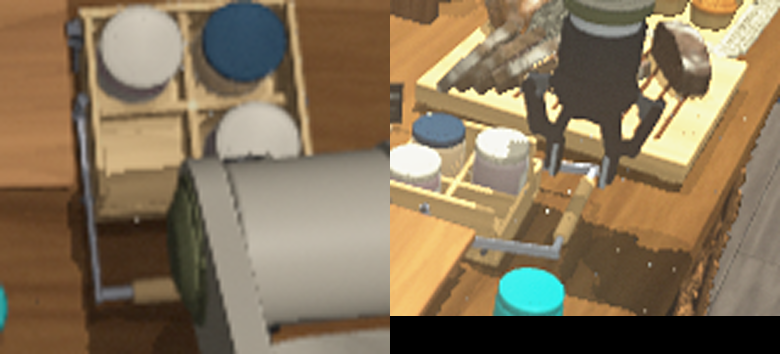

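The fingers straddle the grip, seen at side-crop (555-605,170), with clearance to the jars. Descending.

>>> carry_out(
  rows=[
    {"tx": 0.1,"ty": -0.05,"tz": 1.0,"yaw": 0},
    {"tx": 0.1,"ty": -0.05,"tz": 1.0,"yaw": 0},
    {"tx": 0.1,"ty": -0.05,"tz": 1.0,"yaw": 0},
    {"tx": 0.1,"ty": 0,"tz": 1.0,"yaw": 0},
    {"tx": 0,"ty": 0,"tz": 0.6,"yaw": 0},
    {"tx": 0,"ty": 0,"tz": 0,"yaw": 0},
  ],
)

```text
time_s: 2.6
position: [0.4359, 0.1795, 0.0346]
tool_rot: [[-0.095, 0.995, -0.004], [0.995, 0.095, -0.002], [-0.002, -0.004, -1.0]]
ft_force: [-0.3, 0.5, -0.0]
grip_width: 0.0429
```

>>> carry_out(
  rows=[
    {"tx": 0,"ty": 0,"tz": 0,"yaw": 0},
    {"tx": 0,"ty": 0,"tz": 0,"yaw": 0},
    {"tx": 0,"ty": 0,"tz": 0,"yaw": 0},
    {"tx": 0,"ty": 0,"tz": 0,"yaw": 0},
  ],
  jaw=1,
  squeeze=25,
)

```text
time_s: 3.0
position: [0.4355, 0.1795, 0.0349]
tool_rot: [[-0.096, 0.995, -0.005], [0.995, 0.096, -0.002], [-0.002, -0.005, -1.0]]
ft_force: [-1.0, -0.6, -0.8]
grip_width: 0.0151
```

```bash
python3 -c "
import numpy as np
a=np.radians(10)+.07*np.arange(18)
for y,z in zip(-13*np.diff(np.cos(a)),-13*np.diff(np.sin(a))): print(round(y,2),round(z,2),end=' | ')"
```

```text
0.19 -0.89 | 0.25 -0.87 | 0.31 -0.85 | 0.37 -0.83 | 0.43 -0.8 | 0.48 -0.77 | 0.54 -0.74 | 0.59 -0.7 | 0.63 -0.65 | 0.68 -0.61 | 0.72 -0.56 | 0.76 -0.51 | 0.79 -0.45 | 0.82 -0.4 | 0.84 -0.34 | 0.87 -0.28 | 0.88 -0.22 |
```

>>> carry_out(
  rows=[
    {"tx": 0,"ty": 0.2,"tz": -0.9,"yaw": 0},
    {"tx": 0,"ty": 0.25,"tz": -0.87,"yaw": 0},
    {"tx": 0,"ty": 0.3,"tz": -0.85,"yaw": 0},
    {"tx": 0,"ty": 0.37,"tz": -0.83,"yaw": 0},
    {"tx": 0,"ty": 0.43,"tz": -0.8,"yaw": 0},
    {"tx": 0,"ty": 0.48,"tz": -0.77,"yaw": 0},
  ],
)

```text
time_s: 3.6
position: [0.4564, 0.1817, 0.0894]
tool_rot: [[-0.096, 0.995, -0.007], [0.995, 0.096, -0.002], [-0.002, -0.007, -1.0]]
ft_force: [1.6, 1.5, -4.2]
grip_width: 0.0148
```

```bash
cat >> h.py <<'E'
def arc(G0=(.4355,.1795,.0349),c=5.8):
    s=env.observe();d=np.array(s["position"])-G0;a=np.radians(c);x=d[:2]@[np.cos(a),np.sin(a)];y=d[:2]@[-np.sin(a),np.cos(a)]
    X=x-.128;Z=d[2]+.0226;print("rel",X,y,Z,"r",np.hypot(X,Z),"ang",np.arctan2(Z,-X)-np.radians(10),"yaw",yaw(s),"F",s["ft_force"],"w",s["grip_width"])
E
python3 -c "
from h import *
arc()"
```

```text
rel -0.107015500021784 0.00011085542413331234 0.07706832210086868 r 0.13187813888721547 ang 0.449595737559516 yaw 5.5223027454347555 F [ 1.6121  1.5099 -4.1848] w 0.014760605683726155
```

>>> carry_out(
  rows=[
    {"tx": 0,"ty": 0.57,"tz": -0.68,"yaw": 0},
    {"tx": 0,"ty": 0.62,"tz": -0.65,"yaw": 0},
    {"tx": 0,"ty": 0.66,"tz": -0.6,"yaw": 0},
    {"tx": 0,"ty": 0.7,"tz": -0.55,"yaw": 0},
    {"tx": 0,"ty": 0.74,"tz": -0.5,"yaw": 0},
    {"tx": 0,"ty": 0.77,"tz": -0.46,"yaw": 0},
  ],
)

```text
time_s: 4.2
position: [0.4937, 0.1859, 0.1282]
tool_rot: [[-0.097, 0.995, -0.021], [0.995, 0.097, -0.004], [-0.002, -0.021, -1.0]]
ft_force: [-5.3, -0.1, 3.8]
grip_width: 0.0147
```

```bash
python3 -c "
from h import *
arc()"
```

```text
rel -0.06943193806477267 0.00044389771506622076 0.11585935697264158 r 0.1350710354648413 ang 0.85637511575631 yaw 5.582617970158865 F [-5.3206 -0.0738  3.8343] w 0.01465743282048958
```

>>> carry_out(
  rows=[
    {"tx": 0,"ty": 0.5,"tz": 0.1,"yaw": 0},
    {"tx": 0,"ty": 0.5,"tz": 0.1,"yaw": 0},
    {"tx": 0,"ty": 0.5,"tz": 0.2,"yaw": 0},
  ],
)

```text
time_s: 4.5
position: [0.5048, 0.1871, 0.133]
tool_rot: [[-0.099, 0.995, -0.028], [0.995, 0.099, -0.006], [-0.003, -0.029, -1.0]]
ft_force: [-19.6, -3.4, 37.3]
grip_width: 0.015
```

```bash
python3 -c "
from h import *
arc()"
```

```text
rel -0.05833445594418417 0.0005799091724835435 0.12067300578191834 r 0.13403314170288952 ang 0.9459762083717509 yaw 5.679671395026518 F [-19.6126  -3.4414  37.3028] w 0.015030151639251681
```

>>> carry_out(
  rows=[
    {"tx": 0,"ty": 0.5,"tz": -0.2,"yaw": 0},
    {"tx": 0,"ty": 0.55,"tz": -0.15,"yaw": 0},
    {"tx": 0,"ty": 0.55,"tz": -0.1,"yaw": 0},
  ],
)

```text
time_s: 4.8
position: [0.5198, 0.1886, 0.1408]
tool_rot: [[-0.1, 0.995, -0.031], [0.995, 0.099, -0.007], [-0.004, -0.031, -0.999]]
ft_force: [-13.6, -2.3, 15.5]
grip_width: 0.0153
```

```bash
python3 -c "
from h import *
arc()"
```

```text
rel -0.043171085451135 0.0005011073725040393 0.1285042307596392 r 0.13556208888238558 ang 1.0721590755312929 yaw 5.703368310913048 F [-13.6073  -2.3162  15.5253] w 0.015314425117618017
```

>>> carry_out(
  rows=[
    {"tx": 0,"ty": 0.55,"tz": -0.08,"yaw": 0},
    {"tx": 0,"ty": 0.55,"tz": -0.04,"yaw": 0},
    {"tx": 0,"ty": 0.55,"tz": 0,"yaw": 0},
  ],
)

```text
time_s: 5.1
position: [0.5346, 0.1903, 0.1443]
tool_rot: [[-0.1, 0.994, -0.038], [0.995, 0.1, -0.008], [-0.004, -0.038, -0.999]]
ft_force: [-0.6, 3.5, 2.3]
grip_width: 0.0151
```

```bash
python3 -c "
from h import *
arc()"
```

```text
rel -0.028314744615505524 0.0006870496144737018 0.13201335611747278 r 0.13501574336365366 ang 1.1849805539431848 yaw 5.732363137185909 F [-0.5833  3.5017  2.3381] w 0.01514918427850767
```

>>> carry_out(
  rows=[
    {"tx": 0,"ty": 0.5,"tz": 0.05,"yaw": 0},
    {"tx": 0,"ty": 0.5,"tz": 0.1,"yaw": 0},
    {"tx": 0,"ty": 0.5,"tz": 0.1,"yaw": 0},
  ],
)

```text
time_s: 5.4
position: [0.5532, 0.1924, 0.1458]
tool_rot: [[-0.1, 0.995, -0.029], [0.995, 0.1, -0.006], [-0.003, -0.029, -1.0]]
ft_force: [-0.4, 1.0, 1.1]
grip_width: 0.0148
```

```bash
python3 -c "
from h import *
arc()"
```

```text
rel -0.009563149048949782 0.0009247900045210535 0.13348452167953592 r 0.13382664662819183 ang 1.3247432151372418 yaw 5.7237689426660445 F [-0.3667  1.0218  1.1235] w 0.014820206849908708
```

```bash
cat >> h.py <<'E'
def pair(name,A,B):
    import cv2
    a=env.get_image("top")[A[0]:A[1],A[2]:A[3],::-1];b=env.get_image("side")[B[0]:B[1],B[2]:B[3],::-1]
    r=lambda i:cv2.resize(i,(390,int(390*i.shape[0]/i.shape[1])),interpolation=cv2.INTER_CUBIC)
    a,b=r(a),r(b);h=max(len(a),len(b));f=lambda i:cv2.copyMakeBorder(i,0,h-len(i),0,0,0)
    cv2.imwrite(name,np.hstack([f(a),f(b)]))
E
python3 -c "
from h import *
pair('pics/p2.png',(165,265,260,370),(90,220,240,370))"
```

```text
(no output)
```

View pics/p2.png

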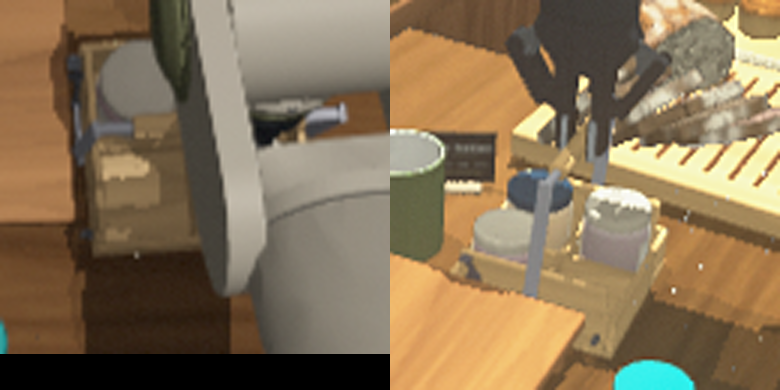

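>>> carry_out(
  rows=[
    {"tx": 0,"ty": 0.3,"tz": 0.2,"yaw": 0},
    {"tx": 0,"ty": 0.3,"tz": 0.2,"yaw": 0},
  ],
)

```text
time_s: 5.7
position: [0.563, 0.1934, 0.1454]
tool_rot: [[-0.099, 0.995, -0.019], [0.995, 0.099, -0.005], [-0.003, -0.019, -1.0]]
ft_force: [-16.7, -1.2, 24.3]
grip_width: 0.0148
```

```bash
python3 -c "
from h import *
arc()"
```

```text
rel 0.00026016763979094804 0.0009017290693300224 0.13305961788490606 r 0.1330598722338106 ang 1.3982186703116946 yaw 5.6963288170908735 F [-16.675   -1.249   24.3025] w 0.014798795725829737
```

>>> carry_out(
  rows=[
    {"tx": 0,"ty": 0,"tz": 0,"yaw": 0},
    {"tx": 0,"ty": 0,"tz": 0,"yaw": 0},
    {"tx": 0,"ty": -0.15,"tz": 0.1,"yaw": 0},
  ],
)

```text
time_s: 6.0
position: [0.563, 0.1934, 0.1454]
tool_rot: [[-0.099, 0.995, -0.018], [0.995, 0.099, -0.004], [-0.002, -0.018, -1.0]]
ft_force: [0.8, 0.5, 11.7]
grip_width: 0.0147
```

```bash
python3 -c "
from h import *
arc()"
```

```text
rel 0.00021248842715004823 0.0009539591154483853 0.13306846544138898 r 0.13306863509579486 ang 1.397860235569904 yaw 5.657253911730396 F [ 0.7993  0.456  11.693 ] w 0.014679697583256627
```

>>> carry_out(
  rows=[
    {"tx": 0,"ty": 0,"tz": 0,"yaw": 0},
    {"tx": 0,"ty": 0,"tz": 0,"yaw": 0},
    {"tx": 0,"ty": 0,"tz": 0,"yaw": 0},
    {"tx": 0,"ty": 0,"tz": -0.2,"yaw": 0},
    {"tx": 0,"ty": 0,"tz": -0.3,"yaw": 0},
    {"tx": 0,"ty": 0,"tz": -0.3,"yaw": 0},
    {"tx": 0,"ty": 0,"tz": -0.3,"yaw": 0},
  ],
  jaw=1,
  squeeze=100,
)

```text
time_s: 6.7
position: [0.5627, 0.193, 0.1535]
tool_rot: [[-0.098, 0.995, -0.023], [0.995, 0.098, -0.005], [-0.003, -0.024, -1.0]]
ft_force: [0.7, -0.2, -7.4]
grip_width: 0.0129
```

```bash
python3 -c "
from h import *
arc();s=env.observe();print(s['position'],s['tool_rot'][:,2],s['wrist_torque'])
pair('pics/p3.png',(165,265,260,370),(90,220,240,370))"
```

```text
rel -6.494244910862368e-05 0.0005549219311708717 0.14121424647529182 r 0.14121426140835125 ang 1.3958035156692823 yaw 5.615904871487437 F [ 0.7337 -0.1637 -7.388 ] w 0.012896974589727685
[0.5627 0.193  0.1535] [-0.0235 -0.0051 -0.9997] [ 0.0559 -0.0203  0.0386]
```

View pics/p3.png

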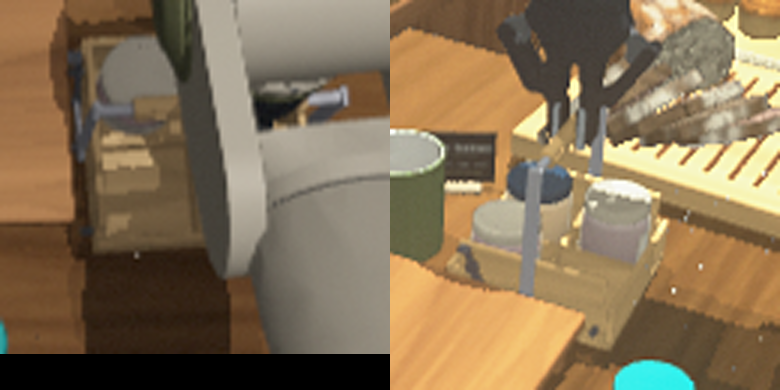

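The handle is upright and the caddy seems to have come up level. I'll lift further, then check the tilt.

>>> carry_out(
  rows=[
    {"tx": 0,"ty": 0,"tz": -0.5,"yaw": 0},
    {"tx": 0,"ty": 0,"tz": -0.7,"yaw": 0},
    {"tx": 0,"ty": 0,"tz": -0.9,"yaw": 0},
    {"tx": 0,"ty": 0,"tz": -1.0,"yaw": 0},
    {"tx": 0,"ty": 0,"tz": -1.0,"yaw": 0},
    {"tx": 0,"ty": 0,"tz": -1.0,"yaw": 0},
    {"tx": 0,"ty": 0,"tz": -0.9,"yaw": 0},
    {"tx": 0,"ty": 0,"tz": -0.7,"yaw": 0},
    {"tx": 0,"ty": 0,"tz": -0.4,"yaw": 0},
    {"tx": 0,"ty": 0,"tz": -0.1,"yaw": 0},
  ],
)

```text
time_s: 7.8
position: [0.5648, 0.1935, 0.2336]
tool_rot: [[-0.098, 0.995, -0.02], [0.995, 0.098, -0.005], [-0.003, -0.02, -1.0]]
ft_force: [-0.2, -0.3, -9.4]
grip_width: 0.0129
```

Run:
```python
from h import *
import cv2
arc();s=env.observe();print(s['position'],s['tool_rot'][:,2],s['wrist_torque'])
b=env.get_image("side")[90:220,230:360,::-1]
cv2.imwrite("pics/p4.png",cv2.resize(b,None,fx=4.5,fy=4.5,interpolation=cv2.INTER_CUBIC))
a=np.radians(5.8);x=np.array([np.cos(a),np.sin(a),0]);y=np.array([-x[1],x[0],0])
c=np.array([s['position'][0],s['position'][1],s['position'][2]-.1454])
for n,(u,v,w) in {"+y-x top66":(-.074,.074,.066),"+y+x top66":(.074,.074,.066),"+y-x bot":(-.074,.074,0),"-y-x bot":(-.074,-.074,0),"-y-x top":(-.074,-.074,.066),"grip":(0,0,.148)}.items():
    p=proj("side",c+u*x+v*y+np.array([0,0,w]));print(n,((p-[230,90])+.5)*4.5-.5)
```

```text
rel 0.0020311583279449263 0.0008272473479257696 0.22130115188771687 r 0.22131047293561032 ang 1.4054413985391465 yaw 5.622176720341115 F [-0.1742 -0.2573 -9.3829] w 0.012886353507365816
[0.5648 0.1935 0.2336] [-0.02   -0.0046 -0.9998] [ 0.0722  0.0416 -0.0272]
+y-x top66 [403.3922 297.0992]
+y+x top66 [132.5803 228.5672]
+y-x bot [389.8183 405.6619]
-y-x bot [472.4281 271.818 ]
-y-x top [487.8251 169.7671]
grip [328.1648  56.3701]
```

View pics/p4.png

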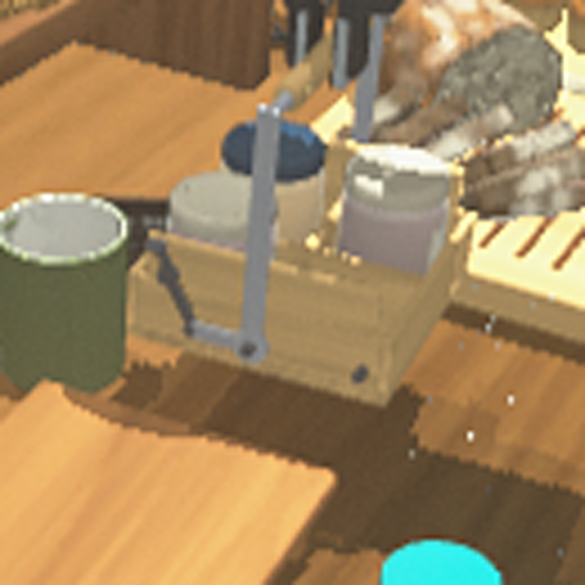

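Run:
```python
from h import *
s=env.observe()
a=np.radians(5.8);x=np.array([np.cos(a),np.sin(a),0]);y=np.array([-x[1],x[0],0]);z=np.array([0,0,1.])
g=np.array(s['position']); g[2]+=.0026
from scipy.optimize import least_squares
from scipy.spatial.transform import Rotation as Ro
# caddy points rel. to caddy frame, seen crop pixels
Q={"+y-x bot":((-.074,.074,0),(388,404)),"+y+x bot":((.074,.074,0),(130,322)),"pivot+y":((0,.083,.018),(249,348)),"j1":((.035,.035,.076),(222,197)),"j2":((.035,-.035,.076),(275,148)),"j3":((-.035,-.035,.076),(398,172)),"-y-x bot":((-.074,-.074,0),(464,290))}
B=np.c_[x,y,z]
def pr(p,P):
    R=B@Ro.from_rotvec(p[3:6]).as_matrix();o=g-z*.148+p[:3]
    return ((proj("side",o+R@np.array(P))-[230,90])+.5)*4.5-.5
for keys in (list(Q),list(Q)[:-1]):
    f=lambda p:np.concatenate([(pr(p,Q[k][0])-Q[k][1])/4 for k in keys]+[p[:3]/.003, p[3:]/.05])
    r=least_squares(f,np.zeros(6)).x
    print("shift mm",r[:3]*1e3,"rot deg (about caddy x,y,z)",np.degrees(r[3:]))
    for k in Q:print(k,pr(np.zeros(6),Q[k][0]),pr(r,Q[k][0]),Q[k][1])
```

```text
shift mm [ 2.2844  2.3456 -2.706 ] rot deg (about caddy x,y,z) [ 3.7181 -0.3325  0.1029]
+y-x bot [389.9053 405.8217] [384.7313 403.8616] (388, 404)
+y+x bot [130.8448 334.7749] [125.3385 331.6722] (130, 322)
pivot+y [252.5811 349.6204] [248.3107 345.0436] (249, 348)
j1 [231.6346 195.8261] [230.1841 193.2904] (222, 197)
j2 [280.4298 140.8632] [278.0575 146.0179] (275, 148)
j3 [400.5286 168.3565] [397.3936 174.0521] (398, 172)
-y-x bot [472.5023 271.9668] [465.2358 284.3599] (464, 290)
shift mm [ 1.9195  0.8514 -1.4009] rot deg (about caddy x,y,z) [ 1.8297  0.1947 -0.3153]
+y-x bot [389.9053 405.8217] [385.0746 403.714 ] (388, 404)
+y+x bot [130.8448 334.7749] [126.6938 332.7851] (130, 322)
pivot+y [252.5811 349.6204] [248.2078 346.459 ] (249, 348)
j1 [231.6346 195.8261] [228.7836 193.902 ] (222, 197)
j2 [280.4298 140.8632] [277.9719 142.9719] (275, 148)
j3 [400.5286 168.3565] [397.3787 170.3071] (398, 172)
-y-x bot [472.5023 271.9668] [468.5231 277.4036] (464, 290)
```

>>> carry_out(
  rows=[
    {"tx": 0.4,"ty": 0,"tz": 0,"yaw": 0},
    {"tx": 0.8,"ty": 0,"tz": 0,"yaw": 0},
    {"tx": 1.2,"ty": 0.1,"tz": 0,"yaw": 0},
    {"tx": 1.5,"ty": 0.1,"tz": 0,"yaw": 0.004},
    {"tx": 1.7,"ty": 0.2,"tz": 0,"yaw": 0.005},
    {"tx": 1.8,"ty": 0.3,"tz": 0,"yaw": 0.005},
    {"tx": 1.8,"ty": 0.3,"tz": 0,"yaw": 0.005},
    {"tx": 1.8,"ty": 0.3,"tz": 0,"yaw": 0.005},
    {"tx": 1.6,"ty": 0.3,"tz": 0,"yaw": 0.005},
    {"tx": 1.3,"ty": 0.3,"tz": 0,"yaw": 0.005},
    {"tx": 0.9,"ty": 0.3,"tz": 0,"yaw": 0.005},
    {"tx": 0.5,"ty": 0.2,"tz": 0,"yaw": 0},
  ],
  squeeze=120,
)

```text
time_s: 9.05
position: [0.5724, 0.3636, 0.2271]
tool_rot: [[-0.062, 0.998, -0.029], [0.998, 0.062, -0.005], [-0.003, -0.029, -1.0]]
ft_force: [-0.2, 0.1, -7.9]
grip_width: 0.0127
```

```bash
python3 -c "
from h import *
s=env.observe();print(s['position'],yaw(),s['ft_force'],s['tool_rot'][:,2]);line((.582,.382,.225),3.0,6)"
```

```text
[0.5724 0.3636 0.2271] 3.53400795851905 [-0.2338  0.1308 -7.8522] [-0.0291 -0.0046 -0.9996]
{"tx":0.30,"ty":0.18,"tz":0.04,"yaw":0.002},{"tx":0.30,"ty":0.18,"tz":0.04,"yaw":0.002},{"tx":0.30,"ty":0.18,"tz":0.04,"yaw":0.002},{"tx":0.30,"ty":0.18,"tz":0.04,"yaw":0.002},{"tx":0.30,"ty":0.18,"tz":0.04,"yaw":0.002},{"tx":0.30,"ty":0.18,"tz":0.04,"yaw":0.002},
```

>>> carry_out(
  rows=[
    {"tx": 0.4,"ty": 0.2,"tz": 0,"yaw": 0.003},
    {"tx": 0.4,"ty": 0.2,"tz": 0,"yaw": 0.003},
    {"tx": 0.4,"ty": 0.2,"tz": 0,"yaw": 0.002},
    {"tx": 0.3,"ty": 0.2,"tz": 0,"yaw": 0},
    {"tx": 0.2,"ty": 0.1,"tz": 0,"yaw": 0},
    {"tx": 0.1,"ty": 0,"tz": 0,"yaw": 0},
    {"tx": 0,"ty": 0,"tz": 0,"yaw": 0},
  ],
)

```text
time_s: 9.75
position: [0.5814, 0.383, 0.2262]
tool_rot: [[-0.052, 0.998, -0.03], [0.999, 0.052, -0.005], [-0.004, -0.03, -1.0]]
ft_force: [-0.1, -0.7, -8.1]
grip_width: 0.012
```

Run:
```python
from h import *
import cv2
s=env.observe();print(s['position'],yaw(),s['ft_force'],s['tool_rot'][:,2]);line((.582,.382,.21),3.0,2)
pair("pics/p5.png",(140,260,180,310),(100,270,180,330))
```

```text
[0.5814 0.383  0.2262] 2.978399506660739 [-0.1099 -0.7461 -8.1306] [-0.03   -0.0053 -0.9995]
{"tx":-0.05,"ty":0.03,"tz":0.81,"yaw":-0.000},{"tx":-0.05,"ty":0.03,"tz":0.81,"yaw":-0.000},
```

View pics/p5.png

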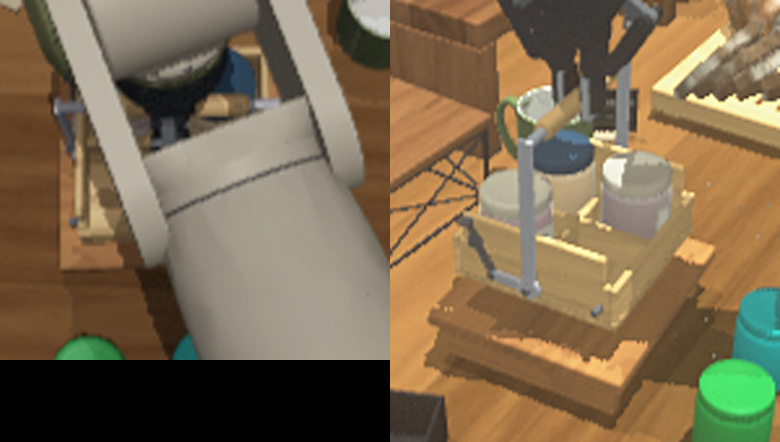

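>>> carry_out(
  rows=[
    {"tx": -0.05,"ty": 0.05,"tz": 0.3,"yaw": 0},
    {"tx": -0.05,"ty": 0.05,"tz": 0.5,"yaw": 0},
    {"tx": 0,"ty": 0.05,"tz": 0.5,"yaw": 0},
    {"tx": 0,"ty": 0,"tz": 0.5,"yaw": 0},
    {"tx": 0,"ty": 0,"tz": 0.2,"yaw": 0},
    {"tx": 0,"ty": 0,"tz": 0,"yaw": 0},
  ],
)

```text
time_s: 10.45
position: [0.5821, 0.3812, 0.2039]
tool_rot: [[-0.052, 0.998, -0.031], [0.999, 0.051, -0.006], [-0.004, -0.031, -0.999]]
ft_force: [-0.7, 0.7, -8.0]
grip_width: 0.0121
```

Run:
```python
from h import *
s=env.observe();print(s['position'],yaw(),s['ft_force'],s['wrist_torque'])
```

```text
[0.5821 0.3812 0.2039] 2.948691685981548 [-0.7166  0.6534 -7.9908] [ 0.0276  0.0479 -0.0096]
```

>>> carry_out(
  rows=[
    {"tx": 0.05,"ty": 0,"tz": 0.15,"yaw": 0},
    {"tx": 0,"ty": 0,"tz": 0.15,"yaw": 0},
    {"tx": 0,"ty": 0,"tz": 0.1,"yaw": 0},
  ],
)

```text
time_s: 10.75
position: [0.5821, 0.3818, 0.2]
tool_rot: [[-0.052, 0.998, -0.03], [0.999, 0.051, -0.006], [-0.004, -0.031, -1.0]]
ft_force: [0.7, 1.0, -8.1]
grip_width: 0.012
```

>>> carry_out(
  rows=[
    {"tx": 0,"ty": 0,"tz": 0.1,"yaw": 0},
    {"tx": 0,"ty": 0,"tz": 0.1,"yaw": 0},
  ],
)

```text
time_s: 10.95
position: [0.5821, 0.3819, 0.198]
tool_rot: [[-0.052, 0.998, -0.03], [0.999, 0.051, -0.006], [-0.004, -0.03, -1.0]]
ft_force: [-0.3, -0.9, -7.7]
grip_width: 0.0124
```

>>> carry_out(
  rows=[
    {"tx": 0,"ty": 0,"tz": 0.1,"yaw": 0},
    {"tx": 0,"ty": 0,"tz": 0.1,"yaw": 0},
  ],
)

```text
time_s: 11.15
position: [0.582, 0.3819, 0.196]
tool_rot: [[-0.052, 0.998, -0.03], [0.999, 0.052, -0.005], [-0.004, -0.03, -1.0]]
ft_force: [-1.0, 0.7, -5.2]
grip_width: 0.0118
```

>>> carry_out(
  rows=[
    {"tx": 0,"ty": 0,"tz": 0.1,"yaw": 0},
    {"tx": 0,"ty": 0,"tz": 0.05,"yaw": 0},
  ],
)

```text
time_s: 11.35
position: [0.582, 0.3821, 0.1959]
tool_rot: [[-0.052, 0.998, -0.028], [0.999, 0.052, -0.004], [-0.003, -0.028, -1.0]]
ft_force: [-0.1, 0.7, -4.6]
grip_width: 0.0121
```

>>> carry_out(
  rows=[
    {"tx": 0,"ty": 0,"tz": 0.1,"yaw": 0},
    {"tx": 0,"ty": 0,"tz": 0.1,"yaw": 0},
    {"tx": 0,"ty": 0,"tz": 0.1,"yaw": 0},
  ],
  squeeze=60,
)

```text
time_s: 11.65
position: [0.5822, 0.3822, 0.1959]
tool_rot: [[-0.052, 0.998, -0.024], [0.999, 0.052, -0.003], [-0.002, -0.024, -1.0]]
ft_force: [-2.6, -1.4, 2.2]
grip_width: 0.0118
```

>>> carry_out(
  rows=[
    {"tx": 0,"ty": 0,"tz": 0.1,"yaw": 0},
    {"tx": 0,"ty": 0,"tz": 0.05,"yaw": 0},
    {"tx": 0,"ty": 0,"tz": 0,"yaw": 0},
  ],
  squeeze=30,
)

```text
time_s: 11.95
position: [0.5822, 0.3822, 0.1959]
tool_rot: [[-0.052, 0.998, -0.023], [0.999, 0.052, -0.002], [-0.001, -0.023, -1.0]]
ft_force: [-1.8, -0.5, -0.1]
grip_width: 0.0121
```

>>> carry_out(
  rows=[
    {"tx": 0,"ty": 0,"tz": 0,"yaw": 0},
    {"tx": 0,"ty": 0,"tz": 0,"yaw": 0},
    {"tx": 0,"ty": 0,"tz": 0,"yaw": 0},
    {"tx": 0,"ty": 0,"tz": 0,"yaw": 0},
  ],
  jaw=0,
  squeeze=20,
)

```text
time_s: 12.35
position: [0.5834, 0.3825, 0.1952]
tool_rot: [[-0.052, 0.998, -0.02], [0.999, 0.052, -0.001], [-0.0, -0.02, -1.0]]
ft_force: [-0.1, -0.6, -0.5]
grip_width: 0.0425
```

>>> carry_out(
  rows=[
    {"tx": 0,"ty": 0,"tz": -0.3,"yaw": 0},
    {"tx": 0,"ty": 0,"tz": -0.8,"yaw": 0},
    {"tx": 0,"ty": 0,"tz": -1.5,"yaw": 0},
    {"tx": 0,"ty": 0,"tz": -2,"yaw": 0},
    {"tx": 0,"ty": 0,"tz": -2,"yaw": 0},
    {"tx": 0,"ty": 0,"tz": -2,"yaw": 0},
    {"tx": 0,"ty": -2,"tz": -0.5,"yaw": 0},
    {"tx": 0,"ty": -3,"tz": 0,"yaw": 0},
    {"tx": 0,"ty": -4,"tz": 0,"yaw": 0},
    {"tx": 0,"ty": -4,"tz": 0,"yaw": 0},
    {"tx": 0,"ty": -3,"tz": 0,"yaw": 0},
    {"tx": 0,"ty": -2,"tz": 0,"yaw": 0},
  ],
)

```text
time_s: 13.55
position: [0.402, 0.3723, 0.2989]
tool_rot: [[-0.048, 0.999, -0.011], [0.999, 0.048, 0.003], [0.003, -0.011, -1.0]]
ft_force: [0.4, 0.6, 0.4]
grip_width: 0.0425
```

Run:
```python
from h import *
s=env.observe();print(s['time_s'],s['position'],s['ft_force'])
pair("pics/p6.png",(140,260,180,310),(100,270,180,330))
```

```text
13.55 [0.402  0.3723 0.2989] [0.4319 0.6075 0.4369]
```

View pics/p6.png

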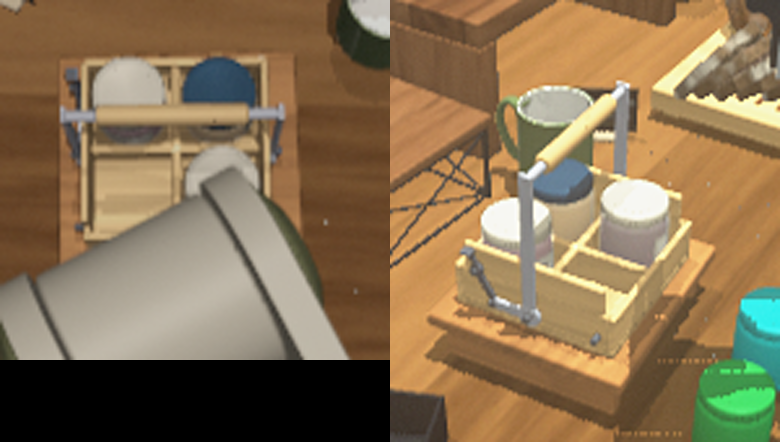

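The handle stands upright unaided and the jars are in their pockets. Now a numeric check of centring: grip ends at (97,115) and (248,113), end-wall corners at (83,62) and (268,60), plus a two-view fix of grip and lids.

Run:
```python
from h import *
c=lambda q,o:((q[0]+.5)/3-.5+o[0],(q[1]+.5)/3-.5+o[1])
t=lambda q:c(q,(180,140)); 
k=390/150
sd=lambda q:((q[0]-390+.5)/k-.5+180,(q[1]+.5)/k-.5+100)
gl,gr=atz("top",t((97,115)),.198),atz("top",t((248,113)),.198)
print("grip z.198",(gl+gr)/2,np.degrees(np.arctan2(*(gl-gr)[[1,0]]))-90)
a,ea=tri(t((97,115)),sd((541,168)));b,eb=tri(t((248,113)),sd((613,101)));print("tri",a,b,(a+b)/2,ea,eb)
j1,j2=atz("top",t((129,86)),.126),atz("top",t((218,86)),.126);print("j1,j2",j1,j2)
for n,q,z in(("end -y far",(268,60),.09),("end +y far",(83,62),.09),("+y near",(88,240),.09),("riser TL",(62,57),.05),("riser TR",(296,55),.05)):print(n,atz("top",t(q),z))
C=np.array([.582,.3823]);e=np.radians(3.2)
x=np.array([np.cos(e),np.sin(e)]);y=np.array([-x[1],x[0]])
for n,w in(("rTL",.09*x+.1*y),("rBL",-.09*x+.1*y)):print(n,proj("top",np.append(C+w,.05)))
```

```text
grip z.198 [0.5843 0.3834 0.198 ] 2.961148116238931
tri [0.5818 0.4379 0.1957] [0.5851 0.3285 0.1998] [0.5835 0.3832 0.1978] 0.0002638428785699562 0.0016420138297748433
j1,j2 [0.6231 0.421  0.126 ] [0.6257 0.3516 0.126 ]
end -y far [0.6587 0.312  0.09  ]
end +y far [0.6513 0.4618 0.09  ]
+y near [0.5061 0.4494 0.09  ]
riser TL [0.6663 0.4841 0.05  ]
riser TR [0.6755 0.2871 0.05  ]
rTL [199.1029 158.6268]
rBL [198.6535 229.5775]
```

```bash
python3 -c "
from rig import env
print(env.close_job())"
```

```text
the job is handed in; nothing more can be done
None
```

The job is handed in, at about 13.6 s of the 54 s. The caddy is on the riser with its handle upright, and the gripper is well clear of it.

- **Handle:** I gripped the round grip and swung it up its arc while bearing down until it met its end stop, at about 1.398 rad. My pull-back test on the catch was too gentle to prove anything. The better evidence is that the caddy hung from the handle without tipping, and the handle stayed upright after I let go.
- **Placement:** in the last two-view check, the grip centre was about (0.584, 0.383). The riser centre I measured was (0.582, 0.382), so it is within about 2 mm. The handle's direction matched the riser's long edges to within 0.3°.
- **Jars and bystanders:** all three jars stand in their pockets. I did not touch the mug, card, pastry or look-alike jars. I did not re-measure their positions, and the last crops don't show the pastry.
- **Less than perfect:** while hanging, the caddy rolled roughly 2–4° toward -y (my fits disagreed), and the tool tilted up to about 2°. The caddy levelled when it was set down. While seating the handle, my downward push briefly reached 37 N, more than the 10 N or so needed, but the caddy did not visibly slide.

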